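# Swap the microscope's eyepiece for the eyepiece camera

## Task

Pull the short eyepiece out of the microscope's slanting tube and seat it fully, barrel down, in the empty holder; then take the tall eyepiece camera from the other holder and slide it into the microscope tube until its collar is fully home on the rim, and let go. Never let either of them drop or lie on the desk, and leave the slide box, the computer mouse and the vase where they stand.

Things in the scene. Friction and masses are not known exactly. Their poses are not given: they have to be found in the camera images.
- microscope: White monocular microscope, fixed. Origin under the centre of its base (200 x 150 x 35 mm in x, y, z); +z up; the slanting tube is on its -x side. Limb at x = 45 to 95 mm; head 58 mm wide in y, x = -40 to 95, z = 173 to 213 mm; black stage 115 x 130 mm, top at z = 113 mm; focus knobs reach y = +-63 mm at z = 65 mm. Nothing is higher than the tube's rim and what is in the tube.
- tube: Aluminium eyepiece tube of the microscope, fixed on its head, leaning 35 deg from vertical towards the microscope's -x. Its own +z runs up along the bore and out of the mouth; its y equals the microscope's y. Outer diameter 44 mm, bore 33 mm, bore depth 51 mm. Origin on the axis, 55 mm below the rim. At the start the eyepiece is in it.
- tube_mouth (a point): Centre of the tube's rim (the mouth), 255.5 mm above the desk; axes as tube.
- eyepiece: The short plain eyepiece, 72 mm long: aluminium barrel 30 mm in diameter and 40 mm long (its end chamfered over 5 mm) under a black head 42 mm in diameter and 32 mm long. Origin at the centre of the barrel's end; +z along the axis towards the head (head from z = 40 to 72 mm). 90 g or so. At the start seated in the tube.
- eyepiece_collar (a point): Point on the eyepiece's axis at the underside of its head (z = 40 mm), which rests on the rim when fully home.
- camera: The tall eyepiece camera (cordless), 105 mm long: the same aluminium barrel, 30 mm in diameter and 40 mm long, chamfered, under a black head 46 mm in diameter and 65 mm long. Origin at the centre of the barrel's end; +z along the axis towards the head (head from z = 40 to 105 mm). 140 g or so. At the start it stands upright in camera_holder.
- camera_collar (a point): Point on the camera's axis at the underside of its head (z = 40 mm), which rests on the rim when fully home.
- camera_holder: Grey block 80 x 80 x 50 mm fixed to the desk, with one vertical hole 33 mm in diameter and 45 mm deep in the middle of its top; the camera stands in it at the start. Origin at the centre of its underside, +z up.
- camera_holder_mouth (a point): Centre of that hole's mouth, 50 mm above the desk.
- empty_holder: The same kind of grey block (80 x 80 x 50 mm, fixed, hole 33 mm in diameter and 45 mm deep), empty at the start. Origin at the centre of its underside, +z up.
- empty_holder_mouth (a point): Centre of that hole's mouth, 50 mm above the desk.
- slide_box: Bystander: closed wooden slide box, 102 x 87 x 40 mm. Origin at the centre of its underside.
- mouse: Bystander: black computer mouse, 105 x 60 x 31 mm. Origin at the centre of its underside.
- vase: Bystander: white vase, 66 mm in diameter and 150 mm tall, with twigs up to about 280 mm. Origin at the centre of its underside.
Not all that is in view belongs to the job. Leave any yellow look-alike of the camera alone. Leave any red look-alike of the eyepiece alone.

How it is judged:
By the outcome, as a careful person would: the job done as asked, in the order asked, and still so for the second after the job is handed in, with the robot touching nothing.
It also fails if it takes over 61 s, if anything falls off the work surface, if the arm or the gripper's body presses on something with over 40 N, if the wrist force passes 120 N, or if a joint passes its speed limit or range.

## Robot

A 7-joint arm with a two-finger parallel gripper is mounted at the origin on the work surface. World frame = base frame: x ahead of the robot, y to its left, z up, the work surface at z = 0. Lengths are in m, angles in rad, forces in N, time in s.
With the tool pointing down it reaches from about 0.35 to 0.775 m from the base axis. Payload 3.1 kg.
Tool frame: the origin (TCP) lies on the centre line of the jaws, within the pads' length; the fingertips stand 19 mm ahead of it and the grasp point (between the pads) is the TCP (r.finger_overhang is the distance from the TCP to the fingertips, in m); z points along the fingers, x is the direction in which the jaws open and shut, and the axes are right-handed (so a half turn about z gives the same grasp; the last joint's range is limited). The gripper opens to 85 mm and grips with 20 to 120 N. Pads are 22 mm wide; open, the fingers measure 114 mm over their backs; the gripper's body (76 mm by 85 mm) begins 54 mm behind the grasp point. The pads swing forward as they close: fully open they stand 13 mm farther back than shut.
Start: joints at [1.058, 0.311, 0.014, 1.512, -0.004, 1.319, -0.027], TCP at [0.25, -0.49, 0.25] pointing down, gripper open.
Joint ranges: [-2.7, 2.7], [-0.3, 1.91], [-1.27, 1.3], [0.12, 2.57], [-1.44, 4.58], [0.2, 2.03], [-3.05, 3.05]. Speed limits (rad/s): [2.79, 2.79, 3.14, 3.14, 3.14, 3.14, 3.14].

## Interface

Orientations are given as a unit quaternion [w, x, y, z].
In Python, from bench import r gives the robot as it stands.
- The arm moves only by the tool step_arm, never from a script. Its argument "targets" is a list of rows, each a list of 5 numbers: the finger opening in mm, from 0 to 85.4, then the shift along the tool's x, y, z as a fraction of full scale, then the turn about the tool's z as a fraction of full scale. A call has 1 to 20 rows; each row is the pose to reach, as a shift and turn from the pose commanded when the call began, along the tool's axes at that moment, turning the shorter way round; what a row does not reach only later rows make up. Full scale, the value 1, is 0.5 m for a shift and 360 degrees for a turn. A row lasts 1/12 s, in which the tool goes at most 41.7 mm and 7.16 degrees, less where a joint would pass 70% of its speed; a pose out of reach is approached as far as the arm can. A call with a number of a shift or a turn outside -1 to 1 is refused whole. A call with a gripper value outside its range is refused whole. The fingers move at their own pace and stop on an object; the grip force is fixed at half the most. Time passes only in rows, so rows that repeat a pose let the fingers close. It gives the time, the measured TCP pose, the force and the opening at its end, in the units of the state.
- r.get_obs(): the state, without advancing time (a new reading comes with each control period).
- r.get_image(name): name is "scene" or "top" or "wrist"; returns (picture, depth): 420x560x3 uint8, red, green, blue; 420x560 float32, m along the optical axis (not along the pixel's ray), 0 where there is no reading.
- r.camera_info(name): a dict with "mtx" (3x3 intrinsics, pixels), "dist_coeffs" ([k1, k2, p1, p2, k3] as OpenCV has them; the pictures are not rectified), "R" (3x3) and "t" (3): a world point X has camera coordinates R X + t. Camera axes: x right, y down, z forward; pixel columns grow to the right and rows downward; lengths in m; the calibration is good to about 2 mm. A picture is of the moment at which its call begins: read the wrist's pose just before it. camera_info takes no time and is no camera call; for the wrist camera it gives the pose at the moment of the call.
- r.finish_job(): hands the job in, once; it reports no verdict.
Trained networks look in the newest picture that a camera, given by its name, has taken for a name from the list of things; names that differ only in an ending like _2 or _b are one class to them, and where a whole thing is asked for, a point or a joint stands for the part that bears it (a point fixed in the world has none). Each returns a list of dicts, best first, with "conf" (0 to 1); they miss things now and then, are a little off and sometimes report something else, mostly with a low value. They report only what shows in the picture. A call takes as long as a camera call. They do not tell look-alikes from the thing itself.
- r.trace(target, camera): "mask" (420x560 bool, what is visible of it) and "rect" ([left, top, right, bottom] in pixels, round what is visible of it).
The state is a dict: "t": time; "joint_pos": joint angles; "qd": joint speeds; "tau": joint torques, N m; "position": TCP position; "ee_rot": TCP orientation; "contact_force": force on the tool from outside, world axes, zero at the start; "wrist_torque": the same for the moment, N m; "gripper_width": finger opening in m.
Only numpy, scipy, OpenCV 4.12 (cv2) and the standard library are available. Lean on these libraries where they do the work, as an engineer would, in place of code of your own. Each camera call takes 0.05 s, during which the arm holds its last target. There are 200 camera calls.

## Working session

There is one attempt and no reset: what is moved stays moved. The work goes in short steps, Python scripts to look and compute and a tool call to move; the robot and the scene stay as the last step left them, time stands still between calls to the robot, and variables do not carry over. Pictures are saved under pics/ and viewed, on a budget of 10 in all, crops included, one or two more only if the job needs it, and the job is handed in when it is done.

Besides the shell and the picture viewer there is one more tool, called as name(argument=value, ...) on one line, values as JSON. step_arm: Moves the arm, as the interface text tells. Shift numbers are shares of 0.5 m and turn numbers shares of 360 degrees, none past 1 either way. Its arguments: {"type":"object","properties":{"targets":{"type":"array"}},"required":["targets"]}

```bash
ls; mkdir -p pics; cat > h.py <<'E'
import numpy as np, cv2
from bench import r
from scipy.spatial.transform import Rotation as Rn
def q2R(q): return Rn.from_quat([q[1],q[2],q[3],q[0]]).as_matrix()
def cloud(name,mask,dep,ci=None):
    ci=ci or r.camera_info(name); K=np.array(ci['mtx']);R=np.array(ci['R']);t=np.array(ci['t'])
    v,u=np.nonzero(mask&(dep>0)); z=dep[v,u]
    p=cv2.undistortPoints(np.stack([u,v],1).astype(float).reshape(-1,1,2),K,np.array(ci['dist_coeffs'])).reshape(-1,2)
    return (np.c_[p*z[:,None],z]-t)@R, np.c_[u,v]
def proj(name,X,ci=None):
    ci=ci or r.camera_info(name)
    return cv2.projectPoints(np.array(X,float).reshape(-1,3),cv2.Rodrigues(np.array(ci['R']))[0],np.array(ci['t']),np.array(ci['mtx']),np.array(ci['dist_coeffs']))[0].reshape(-1,2)
def save(n,img): cv2.imwrite('pics/'+n+'.png',cv2.cvtColor(img,cv2.COLOR_RGB2BGR))
E
python3 - <<'E'
from h import *
o=r.get_obs(); print({k:np.round(v,3) for k,v in o.items()}, r.finger_overhang); print(np.round(q2R(o['ee_rot']),3))
for n in('scene','top'):
    im,d=r.get_image(n); save(n+'0',im); np.savez(n+'0.npz',im=im,d=d)
    for t in('microscope','tube','eyepiece','camera','camera_holder','empty_holder','slide_box','mouse','vase'):
        for x in r.trace(t,n)[:4]:
            P,_=cloud(n,x['mask'],d)
            print(n,t,round(x['conf'],2),np.round(x['rect']),np.round(np.median(P,0),3),np.round(np.percentile(P,2,axis=0),3),np.round(np.percentile(P,98,axis=0),3))
E
```

```text
pics
{'t': np.float64(0.0), 'joint_pos': array([ 1.058,  0.312,  0.014,  1.513, -0.004,  1.319, -0.027]), 'qd': array([-0.001, -0.001, -0.   ,  0.001, -0.002,  0.   , -0.001]), 'tau': array([ 1.0000e-03, -3.7991e+01,  1.4600e-01, -2.3059e+01,  1.2000e-02,
        1.4000e-02, -0.0000e+00]), 'position': array([ 0.249, -0.49 ,  0.249]), 'ee_rot': array([-0.001,  0.853, -0.523, -0.001]), 'contact_force': array([-0.425,  0.888,  0.466]), 'wrist_torque': array([-0.06 , -0.005, -0.014]), 'gripper_width': np.float64(0.085)} 0.019
[[ 0.454 -0.891 -0.001]
 [-0.891 -0.454  0.002]
 [-0.002  0.    -1.   ]]
scene microscope 0.64 [238. 178. 312. 271.] [0.592 0.03  0.114] [ 0.483 -0.017  0.018] [0.661 0.102 0.255]
scene tube 0.6 [253. 181. 279. 204.] [0.548 0.05  0.239] [0.519 0.037 0.216] [0.574 0.073 0.267]
scene tube 0.53 [250. 170. 265. 182.] [0.515 0.053 0.282] [0.487 0.038 0.268] [0.529 0.072 0.292]
scene eyepiece 0.68 [249. 170. 266. 187.] [0.515 0.052 0.282] [0.49  0.038 0.265] [0.529 0.071 0.292]
scene eyepiece 0.64 [215. 256. 243. 281.] [ 0.545 -0.125  0.035] [ 0.51  -0.154 -0.001] [ 0.559
[... 1272 characters left out ...]
54. 204. 177. 223.] [0.554 0.394 0.104] [0.536 0.378 0.049] [0.576 0.419 0.11 ]
top camera_holder 0.69 [191. 218. 227. 253.] [0.494 0.278 0.05 ] [0.463 0.249 0.002] [0.547 0.337 0.056]
top empty_holder 0.89 [412. 201. 448. 242.] [ 0.545 -0.285  0.049] [ 0.5   -0.328  0.003] [ 0.588 -0.241  0.055]
top slide_box 0.73 [190. 218. 230. 252.] [0.494 0.277 0.05 ] [0.463 0.249 0.005] [0.549 0.336 0.056]
top slide_box 0.68 [188. 142. 230. 188.] [0.694 0.29  0.041] [0.644 0.243 0.019] [0.749 0.338 0.047]
top mouse 0.68 [125. 176. 149. 212.] [0.622 0.486 0.026] [0.574 0.463 0.013] [0.673 0.516 0.037]
top vase 0.7 [413. 126. 469. 177.] [ 0.689 -0.277  0.149] [ 0.666 -0.383  0.001] [ 0.768 -0.243  0.268]
```

```bash
python3 -c "
import cv2,numpy as np
a=cv2.imread('pics/scene0.png');b=cv2.imread('pics/top0.png');cv2.imwrite('pics/both.png',cv2.resize(np.vstack([a,b]),(448,672))[:600] if 0 else np.hstack([cv2.resize(a,(400,300)),cv2.resize(b,(400,300))]))"
```

```text
(no output)
```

View pics/scene0.png

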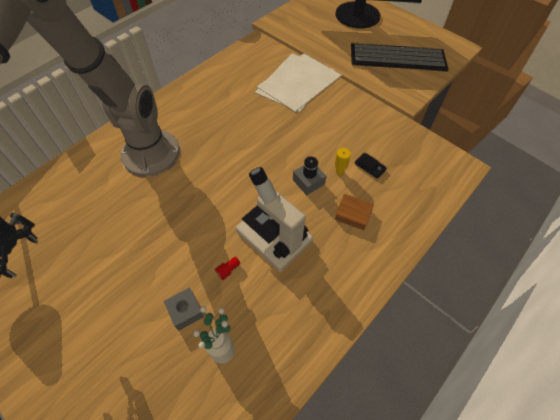

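View pics/top0.png

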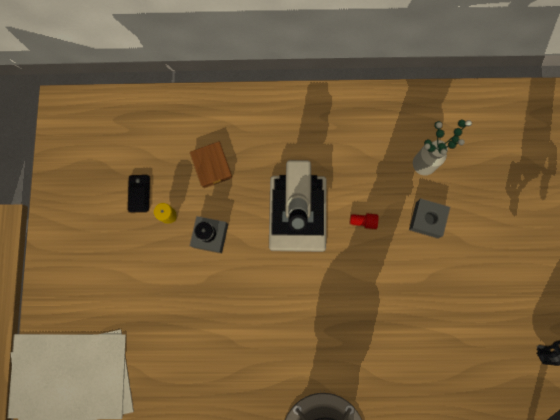

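```bash
python3 - <<'E'
from h import *
z=np.load('top0.npz'); im,d=z['im'],z['d']
P,uv=cloud('top',np.ones(d.shape,bool),d)
def rect(m,n):
    Q=P[m]; rr=cv2.minAreaRect((Q[:,:2]*1000).astype(np.float32)); print(n,len(Q),np.round(rr[0],1),np.round(rr[1],1),round(rr[2],1),'z',np.round(np.median(Q[:,2]),4), 'mean',np.round(Q.mean(0),4))
def near(x,y,rad): return np.hypot(P[:,0]-x,P[:,1]-y)<rad
rect(near(.545,-.285,.07)&(P[:,2]>.044)&(P[:,2]<.058),'empty')
rect(near(.5,.285,.065)&(P[:,2]>.044)&(P[:,2]<.056),'camhold')
rect(near(.504,.29,.05)&(P[:,2]>.11),'camtop')
rect(near(.56,.06,.16)&(P[:,2]>.02)&(P[:,2]<.045),'base')
rect(near(.56,.06,.16)&(P[:,2]>.10)&(P[:,2]<.12),'stage')
rect(near(.6,.06,.16)&(P[:,2]>.2)&(P[:,2]<.225),'headtop')
h=near(.5,.06,.07)&(P[:,2]>.262); rect(h,'eyep')
E
```

```text
empty 848 [ 544.8 -287.3] [81.8 81.4] 72.9 z 0.05 mean [ 0.5445 -0.2868  0.0501]
camhold 587 [507.5 294. ] [82.  80.1] 78.2 z 0.0506 mean [0.5041 0.2893 0.0505]
camtop 258 [507.9 294. ] [45.5 43.3] 71.5 z 0.1156 mean [0.5071 0.2931 0.1155]
base 1273 [561.4  17.4] [234.4 198.6] 88.0 z 0.0343 mean [0.5157 0.0517 0.0341]
stage 1447 [551.3  60.1] [129.3 113.9] 89.0 z 0.1136 mean [0.5442 0.0595 0.1136]
headtop 1064 [591.2  58.5] [ 57.9 131.4] 88.7 z 0.213 mean [0.6037 0.0578 0.2131]
eyep 408 [511.9  60. ] [56.5 41.1] 0.1 z 0.2804 mean [0.5088 0.0603 0.2796]
```

```bash
python3 - <<'E'
from h import *
from scipy.optimize import least_squares
yaw=np.radians(-1.1); M=np.array([[np.cos(yaw),-np.sin(yaw),0],[np.sin(yaw),np.cos(yaw),0],[0,0,1]])
a=np.radians(35); u=M@[-np.sin(a),0,np.cos(a)]; v=M@[np.cos(a),0,np.sin(a)]; w=M@[0,1,0]
for n in('top','scene'):
    z=np.load(n+'0.npz'); P,uv=cloud(n,np.ones(z['d'].shape,bool),z['d'])
    P=P[(np.hypot(P[:,0]-.51,P[:,1]-.06)<.06)&(P[:,2]>.225)]
    c=np.array([.519,.060,.2555])
    for it in range(4):
        q=(P-c)@np.c_[u,v,w]; 
        side=(q[:,0]>-.015)&(q[:,0]<.029)&(np.hypot(q[:,1],q[:,2])<.03)
        top=(abs(q[:,0]-.032)<.006)&(np.hypot(q[:,1],q[:,2])<.017)
        def f(p):
            rad=np.where(q[side,0]>0,.021,.022)
            return np.r_[np.hypot(q[side,1]-p[0],q[side,2]-p[1])-rad, q[top,0]-.032-p[2]]
        s=least_squares(f,[0,0,0],loss='soft_l1',f_scale=.002); c=c+s.x[1]*w+s.x[0]*v+s.x[2]*u
    print(n,side.sum(),top.sum(),np.round(c,4),'at z=.2555:',np.round(c+u*(.2555-c[2])/u[2],4), np.abs(s.fun).mean())
E
```

```text
top 199 177 [0.5171 0.0601 0.2558] at z=.2555: [0.5173 0.0601 0.2555] 0.0011938406208580415
scene 257 53 [0.5154 0.0592 0.2564] at z=.2555: [0.516  0.0592 0.2555] 0.0010498197727838395
```

step_arm(targets=[[85,0,0,-0.26,0],[85,0,0,-0.26,0],[85,0,0,-0.26,0],[85,-0.75,-0.95,-0.26,0.078],[85,-0.75,-0.95,-0.26,0.078],[85,-0.75,-0.95,-0.26,0.078],[85,-0.75,-0.95,-0.26,0.078],[85,-0.75,-0.95,-0.26,0.078],[85,-0.75,-0.95,-0.26,0.078],[85,-0.75,-0.95,-0.26,0.078],[85,-0.75,-0.95,-0.26,0.078],[85,-0.75,-0.95,-0.26,0.078],[85,-0.75,-0.95,-0.26,0.078],[85,-0.75,-0.95,-0.26,0.078],[85,-0.75,-0.95,-0.26,0.078],[85,-0.75,-0.95,-0.26,0.078],[85,-0.75,-0.95,-0.26,0.078],[85,-0.75,-0.95,-0.26,0.078],[85,-0.75,-0.95,-0.26,0.078],[85,-0.75,-0.95,-0.26,0.078]])

```text
t: 2.67
position: [0.5027, 0.0622, 0.3799]
ee_rot: [0.0, -0.702, 0.712, 0.001]
contact_force: [-0.2, -0.6, 0.5]
gripper_width: 0.0846
```

```bash
cat >> h.py <<'E'
def go(X,ang=None,o=None):
    "fractions from present measured pose to world point X, tool-x heading ang (deg)"
    o=o or r.get_obs(); R=q2R(o['ee_rot']); s=R.T@(np.array(X)-o['position'])/.5
    c=np.degrees(np.arctan2(R[1,0],R[0,0])); tn=0 if ang is None else -((ang-c+90)%180-90)/360
    print('heading',round(c,2),'->',X,np.round(s,4),'turn',round(tn,4))
def st():
    o=r.get_obs(); print('t',round(float(o['t']),2),'p',np.round(o['position'],4),'F',np.round(o['contact_force'],1),'w',round(float(o['gripper_width']),4),'q',np.round(o['joint_pos'],2)); return o
E
python3 - <<'E'
from h import *
o=st(); print(np.round(q2R(o['ee_rot']),3)); go([.503,.06,.275],-91.1)
ci=r.camera_info('wrist'); im,d=r.get_image('wrist'); print(proj('wrist',[[.5167,.0597,.2555],[.503,.06,.275],[.4983,.06,.2817]],ci))
for t in('eyepiece','tube'):
  for x in r.trace(t,'wrist'):
    P,_=cloud('wrist',x['mask'],d,ci); print(t,round(x['conf'],2),x['rect'],np.round(P.mean(0),4),np.round(np.percentile(P,[2,98],axis=0),4))
save('w1',im); np.savez('w1.npz',d=d,R=ci['R'],t=ci['t'])
E
```

```text
t 2.67 p [0.5027 0.0622 0.3799] F [-0.2 -0.6  0.5] w 0.0846 q [ 0.22  0.22 -0.47  1.34  0.1   1.61 -1.83]
[[-0.013 -1.    -0.001]
 [-1.     0.013  0.001]
 [-0.001  0.001 -1.   ]]
heading -90.77 -> [0.503, 0.06, 0.275] [ 0.0045 -0.0008  0.2098] turn 0.0009
[[285.27175516 194.39653386]
 [285.23362731 216.39349707]
 [285.34771292 224.56631835]]
eyepiece 0.91 [368.3, 130.6, 421.1, 161.7] [ 0.5423 -0.1165  0.0337] [[ 0.5217 -0.1506  0.0029]
 [ 0.5589 -0.0796  0.043 ]]
eyepiece 0.86 [258.3, 178.0, 314.5, 240.6] [0.5098 0.059  0.2783] [[0.4839 0.0397 0.2647]
 [0.5306 0.0784 0.2924]]
eyepiece 0.22 [236.2, 28.3, 338.0, 197.3] [0.5837 0.0579 0.1753] [[ 0.4924 -0.006   0.034 ]
 [ 0.6542  0.1212  0.2631]]
tube 0.56 [258.5, 119.9, 313.7, 191.6] [0.5506 0.0582 0.2398] [[0.5271 0.037  0.214 ]
 [0.5759 0.0795 0.267 ]]
```

View pics/w1.png

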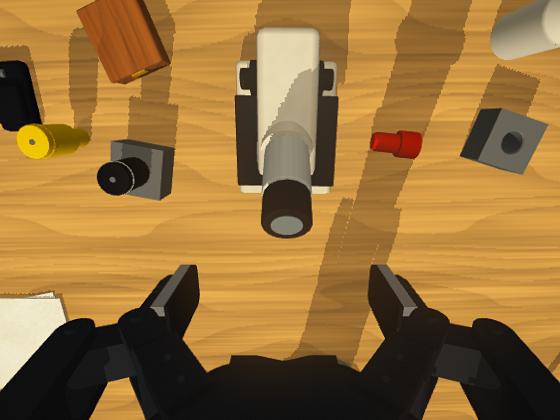

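step_arm(targets=[[85,0.005,0,0.07,0],[85,0.005,0,0.14,0],[85,0.005,0,0.18,0],[85,0.005,0,0.21,0],[85,0.005,0,0.21,0],[60,0.005,0,0.21,0],[50,0.005,0,0.21,0],[30,0.005,0,0.21,0],[30,0.005,0,0.21,0],[30,0.005,0,0.21,0],[30,0.005,0,0.21,0]])

```text
t: 3.73
position: [0.5037, 0.0591, 0.2778]
ee_rot: [0.003, -0.701, 0.713, -0.001]
contact_force: [-0.6, 3.3, 6.0]
gripper_width: 0.0402
```

```bash
python3 - <<'E'
from h import *
o=st(); im,d=r.get_image('wrist'); save('w2',im)
E
```

```text
t 3.73 p [0.5037 0.0591 0.2778] F [-0.6  3.3  6. ] w 0.0402 q [ 0.23  0.24 -0.47  1.57  0.11  1.36 -1.84]
```

View pics/w2.png

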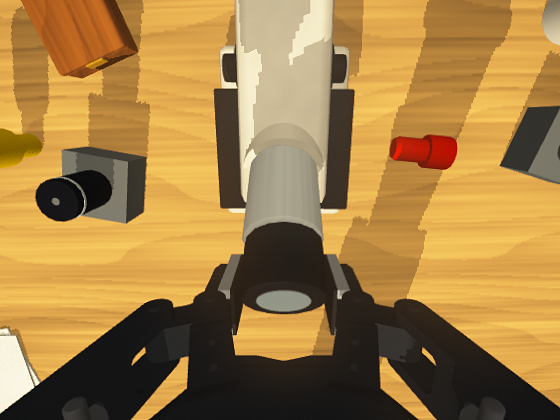

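step_arm(targets=[[30,0,0.003,-0.005,0],[30,0,0.0075,-0.0105,0],[30,0,0.014,-0.02,0],[30,0,0.0205,-0.029,0],[30,0,0.0275,-0.039,0],[30,0,0.0345,-0.049,0]])

```text
t: 4.28
position: [0.487, 0.059, 0.3006]
ee_rot: [0.003, -0.701, 0.713, -0.001]
contact_force: [4.6, 3.3, -2.2]
gripper_width: 0.0405
```

step_arm(targets=[[30,0,0.012,-0.017,0],[30,0,0.024,-0.034,0],[30,0,0.036,-0.051,0],[30,0,0.048,-0.068,0],[30,0,0.06,-0.1,0],[30,0,0.06,-0.14,0],[30,0,0.06,-0.14,0]])

```text
t: 4.87
position: [0.4563, 0.0579, 0.3739]
ee_rot: [0.002, -0.7, 0.714, -0.003]
contact_force: [0.2, 0.3, -0.9]
gripper_width: 0.0404
```

```bash
python3 - <<'E'
from h import *
o=st(); im,d=r.get_image('wrist'); save('w3',im)
go([.545,-.287,.30],None)
E
```

```text
t 4.87 p [0.4563 0.0579 0.3739] F [ 0.2  0.3 -0.9] w 0.0404 q [ 0.26  0.11 -0.47  1.48  0.05  1.56 -1.8 ]
heading -91.13 -> [0.545, -0.287, 0.3] [ 0.686  -0.1911  0.1449] turn 0
```

View pics/w3.png

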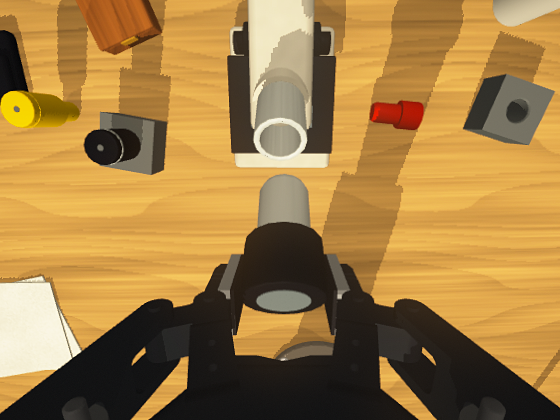

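step_arm(targets=[[30,0.627,0.022,0.1,0.0444],[30,0.627,0.022,0.1,0.0444],[30,0.627,0.022,0.1,0.0444],[30,0.627,0.022,0.1,0.0444],[30,0.627,0.022,0.1,0.0444],[30,0.627,0.022,0.1,0.0444],[30,0.627,0.022,0.1,0.0444],[30,0.627,0.022,0.1,0.0444],[30,0.627,0.022,0.1,0.0444],[30,0.627,0.022,0.3,0.0444],[30,0.627,0.022,0.3,0.0444],[30,0.627,0.022,0.3,0.0444],[30,0.627,0.022,0.3,0.0444]])

```text
t: 6.0
position: [0.4339, -0.253, 0.2136]
ee_rot: [-0.003, -0.594, 0.804, 0.006]
contact_force: [-1.1, -0.0, -1.5]
gripper_width: 0.0403
```

```bash
python3 - <<'E'
from h import *
o=st(); ci=r.camera_info('wrist'); im,d=r.get_image('wrist'); save('w4',im)
P,uv=cloud('wrist',np.ones(d.shape,bool),d,ci)
m=(np.hypot(P[:,0]-.545,P[:,1]+.287)<.07)&(abs(P[:,2]-.05)<.004)
rr=cv2.minAreaRect((P[m,:2]*1000).astype(np.float32)); print(rr,np.median(P[m,2]))
m=(np.hypot(P[:,0]-.545,P[:,1]+.287)<.022)&(P[:,2]<.044); print('hole',m.sum(),np.round(P[m].mean(0),4))
C=np.array([.5448,-.2873]); n=np.array([.956,-.294]); go([*(C-.110*n),.085],-107.1,o); go([*(C-.055*n),.085],-107.1,o)
E
```

```text
t 6.0 p [ 0.4339 -0.253   0.2136] F [-1.1 -0.  -1.5] w 0.0403 q [ 0.64  0.26 -0.18  1.68  0.05  1.22 -1.42]
((543.9679565429688, -288.2541198730469), (80.68165588378906, 79.68761444091797), 72.8570556640625) 0.050598884762598925
hole 1082 [ 0.5483 -0.2897  0.0118]
heading -107.09 -> [np.float64(0.43964), np.float64(-0.25496), 0.085] [ 0.001  -0.0157  0.257 ] turn 0.0
heading -107.09 -> [np.float64(0.49221999999999994), np.float64(-0.27113), 0.085] [ 0.001  -0.1257  0.2554] turn 0.0
```

View pics/w4.png

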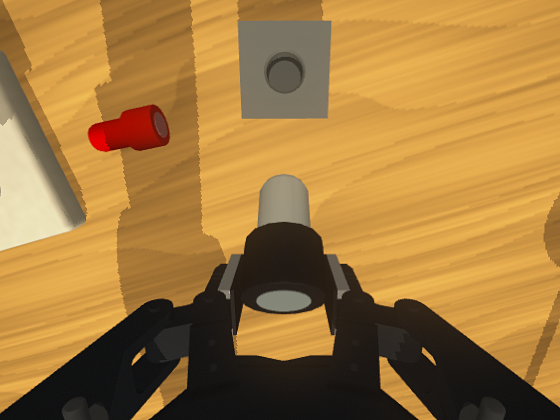

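step_arm(targets=[[30,0.001,-0.01,0.08,0],[30,0.001,-0.01,0.16,0],[30,0.001,-0.01,0.22,0],[30,0.001,-0.01,0.257,0],[30,0.001,-0.01,0.257,0],[30,0.001,-0.03,0.257,0],[30,0.001,-0.04,0.257,0],[30,0.001,-0.05,0.257,0],[30,0.001,-0.06,0.257,0],[30,0.001,-0.07,0.257,0]])

```text
t: 6.88
position: [0.4644, -0.2642, 0.0916]
ee_rot: [-0.005, -0.594, 0.805, 0.007]
contact_force: [-18.3, 6.1, 11.5]
gripper_width: 0.0403
```

step_arm(targets=[[30,0,-0.01,0,0],[30,0,-0.02,0,0],[30,0,-0.03,0,0],[30,0,-0.03,0,0]])

```text
t: 7.22
position: [0.4784, -0.2686, 0.0904]
ee_rot: [-0.005, -0.594, 0.805, 0.007]
contact_force: [-11.2, 3.4, 2.4]
gripper_width: 0.0402
```

```bash
python3 - <<'E'
from h import *
o=st(); im,d=r.get_image('wrist'); save('w5',im[150:370,180:400])
E
```

```text
t 7.22 p [ 0.4784 -0.2686  0.0904] F [-11.2   3.4   2.4] w 0.0402 q [ 0.6   0.47 -0.17  1.71  0.09  0.99 -1.47]
```

View pics/w5.png

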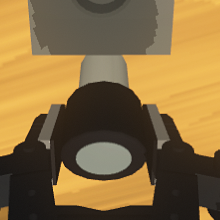

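step_arm(targets=[[30,0,-0.008,0,0],[30,0,-0.016,0,0],[30,0,-0.024,0,0],[30,0,-0.03,0,0],[30,0,-0.03,0,0]])

```text
t: 7.68
position: [0.4943, -0.2736, 0.091]
ee_rot: [-0.004, -0.594, 0.805, 0.006]
contact_force: [-10.4, 2.3, 3.2]
gripper_width: 0.04
```

```bash
cat >> h.py <<'E'
def tilt(rad=.014,h=(.0,.06)):
    "plane fit of held head's top face; in tool frame"
    o=r.get_obs(); ci=r.camera_info('wrist'); im,d=r.get_image('wrist'); R=q2R(o['ee_rot'])
    P,uv=cloud('wrist',np.ones(d.shape,bool),d,ci); Q=(P-o['position'])@R   # tool frame; up = -z
    m=(np.abs(Q[:,0])<.03)&(np.abs(Q[:,1])<.05)&(-Q[:,2]>h[0])&(-Q[:,2]<h[1]); Q=Q[m]; uv=uv[m]
    best=None; rng=np.random.default_rng(0)
    for _ in range(600):
        a=Q[rng.choice(len(Q),3,False)]; n=np.cross(a[1]-a[0],a[2]-a[0]); L=np.linalg.norm(n)
        if L<2e-5: continue
        n/=L; n=-n*np.sign(n[2]); 
        if -n[2]<.7: continue
        s=np.abs((Q-a[0])@n)<.0012
        if best is None or s.sum()>best.sum(): best=s
    A=Q[best]; c=A.mean(0); n=np.linalg.svd(A-c)[2][2]; n=-n*np.sign(n[2])
    mm=[(A.min(0)+A.max(0))/2]
    print('topface n',len(A),'centre tool',np.round(c*1000,1),'mid',np.round(mm[0]*1000,1),'size',np.round(np.ptp(A,axis=0)*1000,1),'tilt about x (toward +y=+) deg',round(np.degrees(np.arctan2(n[1],-n[2])),1),'sideways',round(np.degrees(np.arctan2(n[0],-n[2])),1))
    return im
E
python3 - <<'E'
from h import *
o=st(); im=tilt(); save('w6',im)
E
```

```text
t 7.68 p [ 0.4943 -0.2736  0.091 ] F [-10.4   2.3   3.2] w 0.04 q [ 0.59  0.49 -0.16  1.66  0.09  1.   -1.47]
topface n 4643 centre tool [ 0.9  7.6 -9.6] mid [-0.1  9.1 -9.6] size [59.8 41.3  7.7] tilt about x (toward +y=+) deg 7.2 sideways 0.2
```

```bash
sed -i 's/np.abs(Q\[:,0\])<.03)/np.abs(Q[:,0])<.017)/' h.py; python3 - <<'E'
from h import *
im=tilt(); save('w7',im[100:380,150:430])
E
```

```text
topface n 4244 centre tool [ 0.3  7.6 -9.6] mid [ 0.   9.  -9.4] size [34.  41.1  6.7] tilt about x (toward +y=+) deg 6.6 sideways -0.1
```

View pics/w7.png

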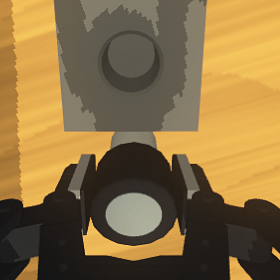

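step_arm(targets=[[30,0,0.012,0,0],[30,0,0.012,-0.04,0],[30,0,0.012,-0.09,0],[30,0,0,-0.09,0],[30,0,-0.03,-0.09,0],[30,0,-0.06,-0.09,0],[30,0,-0.085,-0.09,0],[30,0,-0.1,-0.09,0],[30,0,-0.1,-0.09,0],[30,0,-0.1,-0.09,0]])

```text
t: 8.62
position: [0.5485, -0.2896, 0.1366]
ee_rot: [0.0, -0.594, 0.804, -0.0]
contact_force: [-0.8, 0.4, -1.9]
gripper_width: 0.0403
```

```bash
python3 - <<'E'
from h import *
o=st(); im=tilt(); save('w8',im)
go([.5447,-.2884,.115],-107.1,o)
E
```

```text
t 8.62 p [ 0.5485 -0.2896  0.1366] F [-0.8  0.4 -1.9] w 0.0403 q [ 0.57  0.54 -0.16  1.47  0.09  1.14 -1.48]
topface n 4058 centre tool [ 0.3  7.6 -9.5] mid [ 0.   9.  -9.2] size [34.  40.8  7.1] tilt about x (toward +y=+) deg 7.8 sideways -0.3
heading -107.07 -> [0.5447, -0.2884, 0.115] [0.     0.0079 0.0432] turn 0.0001
```

step_arm(targets=[[30,0,0.01,0.02,0],[30,0,0.01,0.04,0],[30,0,0.01,0.048,0],[30,0,0.01,0.056,0],[30,0,0.009,0.064,0],[30,0,0.009,0.064,0]])

```text
t: 9.17
position: [0.5435, -0.2881, 0.1034]
ee_rot: [-0.0, -0.594, 0.804, 0.001]
contact_force: [0.0, 0.3, 0.3]
gripper_width: 0.0403
```

step_arm(targets=[[30,0,-0.001,0.008,0],[30,0,-0.002,0.016,0],[30,0,-0.003,0.024,0],[30,0,-0.003,0.03,0],[30,0,-0.003,0.03,0]])

```text
t: 9.58
position: [0.5455, -0.2885, 0.0886]
ee_rot: [0.0, -0.594, 0.804, 0.0]
contact_force: [0.3, -0.9, -0.9]
gripper_width: 0.0405
```

step_arm(targets=[[30,0,-0.003,0.005,0],[30,0,-0.006,0.01,0],[30,0,-0.008,0.015,0],[30,0,-0.01,0.018,0],[30,0,-0.01,0.018,0]])

```text
t: 10.0
position: [0.5474, -0.2888, 0.079]
ee_rot: [-0.002, -0.594, 0.804, 0.003]
contact_force: [-5.4, 2.7, 1.4]
gripper_width: 0.0404
```

```bash
python3 - <<'E'
from h import *
o=st(); im=tilt(); save('w9',im)
E
```

```text
t 10.0 p [ 0.5474 -0.2888  0.079 ] F [-5.4  2.7  1.4] w 0.0404 q [ 0.56  0.6  -0.16  1.52  0.1   1.04 -1.49]
topface n 4199 centre tool [ 0.3  7.6 -9.6] mid [ 0.   8.9 -9.2] size [34.  41.4  6.8] tilt about x (toward +y=+) deg 7.3 sideways 0.1
```

step_arm(targets=[[44,0,0,0,0],[50,0,0,0,0],[60,0,0.008,0,0],[60,0,0.014,0,0],[60,0,0.014,0,0]])

```text
t: 10.47
position: [0.543, -0.2883, 0.0806]
ee_rot: [-0.0, -0.594, 0.804, -0.0]
contact_force: [-0.2, 0.9, -1.0]
gripper_width: 0.06
```

```bash
python3 - <<'E'
from h import *
o=st(); im=tilt(h=(-.02,.03)); save('w10',im)
E
```

```text
t 10.47 p [ 0.543  -0.2883  0.0806] F [-0.2  0.9 -1. ] w 0.06 q [ 0.57  0.59 -0.16  1.54  0.1   1.02 -1.49]
topface n 4360 centre tool [-0.1 -1.1 -2.3] mid [-0.  -0.1 -2.2] size [34.  41.1  2.9] tilt about x (toward +y=+) deg -0.2 sideways -0.1
```

View pics/w10.png

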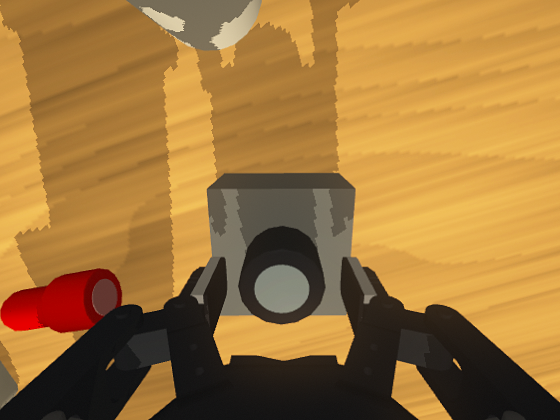

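step_arm(targets=[[65,0,0,-0.08,0],[75,0,0,-0.16,0],[85,0,0,-0.24,0],[85,0,0,-0.32,0],[85,0,0,-0.5,0],[85,0,0,-0.5,0],[85,-0.717,0.31,-0.5,-0.014],[85,-0.717,0.31,-0.5,-0.014],[85,-0.717,0.31,-0.5,-0.014],[85,-0.717,0.31,-0.5,-0.014],[85,-0.717,0.31,-0.5,-0.014],[85,-0.717,0.31,-0.5,-0.014],[85,-0.717,0.31,-0.5,-0.014],[85,-0.717,0.31,-0.5,-0.014],[85,-0.717,0.31,-0.5,-0.014],[85,-0.717,0.31,-0.5,-0.014],[85,-0.717,0.31,-0.5,-0.014]])

```text
t: 11.93
position: [0.499, 0.1073, 0.331]
ee_rot: [0.002, -0.634, 0.774, 0.001]
contact_force: [-0.6, -0.6, 0.0]
gripper_width: 0.0851
```

```bash
python3 - <<'E'
from h import *
o=st(); go([.46,.30,.28],-102,o)
E
```

```text
t 11.93 p [0.499  0.1073 0.331 ] F [-0.6 -0.6  0. ] w 0.0851 q [ 0.08  0.22 -0.41  1.45  0.08  1.49 -2.09]
heading -101.37 -> [0.46, 0.3, 0.28] [-0.362   0.1526  0.1035] turn 0.0017
```

step_arm(targets=[[85,-0.362,0.153,0,0.0017],[85,-0.362,0.153,0,0.0017],[85,-0.362,0.153,0.1,0.0017],[85,-0.362,0.153,0.1,0.0017],[85,-0.362,0.153,0.1,0.0017],[85,-0.362,0.153,0.1,0.0017],[85,-0.362,0.153,0.1,0.0017],[85,-0.362,0.153,0.1,0.0017]])

```text
t: 12.6
position: [0.4646, 0.2917, 0.2802]
ee_rot: [-0.0, -0.624, 0.781, -0.001]
contact_force: [-0.3, -0.2, 0.3]
gripper_width: 0.0851
```

```bash
python3 - <<'E'
from h import *
o=st(); ci=r.camera_info('wrist'); im,d=r.get_image('wrist'); save('w11',im)
P,uv=cloud('wrist',np.ones(d.shape,bool),d,ci)
m=(np.hypot(P[:,0]-.5075,P[:,1]-.294)<.065)&(abs(P[:,2]-.05)<.004)
print('holder',m.sum(),cv2.minAreaRect((P[m,:2]*1000).astype(np.float32)))
m=(np.hypot(P[:,0]-.5075,P[:,1]-.294)<.04)&(abs(P[:,2]-.115)<.004)
print('camtop',m.sum(),cv2.minEnclosingCircle((P[m,:2]*1000).astype(np.float32)),P[m].mean(0),np.ptp(P[m],axis=0))
for t in ('camera','slide_box'):
  for x in r.trace(t,'wrist'):
    Q,_=cloud('wrist',x['mask'],d,ci); print(t,round(x['conf'],2),x['rect'],np.round(Q.mean(0),3),np.round(np.percentile(Q,[2,98],axis=0),3).tolist())
E
```

```text
t 12.6 p [0.4646 0.2917 0.2802] F [-0.3 -0.2  0.3] w 0.0851 q [-0.22  0.34 -0.5   1.45  0.16  1.4  -2.52]
holder 2885 ((506.3182067871094, 292.1168212890625), (80.05084991455078, 80.45580291748047), 78.55472564697266)
camtop 1695 ((506.3052062988281, 291.8955993652344), 22.887165069580078) [0.5069153  0.29177697 0.11560597] [0.04522457 0.04504858 0.00727283]
camera 0.84 [250.4, 131.4, 298.6, 182.4] [0.508 0.291 0.114] [[0.486, 0.271, 0.086], [0.528, 0.312, 0.117]]
camera 0.6 [130.7, 104.9, 196.9, 152.1] [0.557 0.393 0.095] [[0.536, 0.377, 0.038], [0.578, 0.418, 0.107]]
camera 0.31 [237.1, 113.7, 309.9, 187.9] [0.511 0.289 0.051] [[0.464, 0.25, 0.049], [0.549, 0.333, 0.052]]
slide_box 0.89 [205.9, 0.5, 293.8, 43.1] [0.656 0.291 0.035] [[0.639, 0.243, 0.004], [0.675, 0.325, 0.042]]
```

View pics/w11.png

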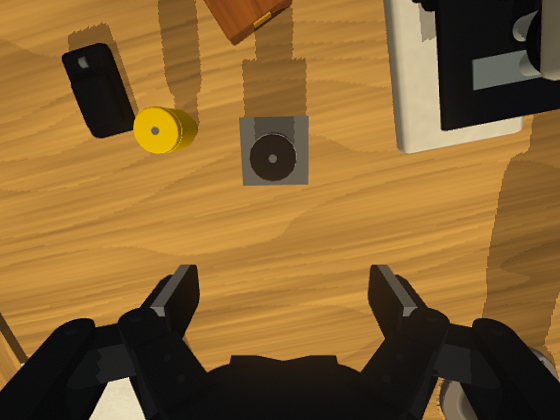

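```bash
python3 - <<'E'
from h import *
o=st(); go([.5092,.2914,.14],-101.4,o); go([.5092,.2914,.08],-101.4,o)
E
```

```text
t 12.75 p [0.4651 0.2911 0.281 ] F [-0.3  0.  -0.3] w 0.085 q [-0.22  0.33 -0.5   1.44  0.16  1.4  -2.52]
heading -102.9 -> [0.5092, 0.2914, 0.14] [-0.0203 -0.0852  0.2821] turn -0.0042
heading -102.9 -> [0.5092, 0.2914, 0.08] [-0.0203 -0.085   0.4021] turn -0.0042
```

step_arm(targets=[[85,-0.02,-0.085,0.08,-0.0042],[85,-0.02,-0.085,0.16,-0.0042],[85,-0.02,-0.085,0.24,-0.0042],[85,-0.02,-0.085,0.24,-0.0042],[85,-0.02,-0.085,0.32,-0.0042],[85,-0.02,-0.085,0.37,-0.0042],[85,-0.02,-0.085,0.4,-0.0042],[85,-0.02,-0.085,0.4,-0.0042],[65,-0.02,-0.085,0.4,-0.0042],[55,-0.02,-0.085,0.4,-0.0042],[55,-0.02,-0.085,0.4,-0.0042]])

```text
t: 13.67
position: [0.5088, 0.2945, 0.0829]
ee_rot: [0.002, -0.635, 0.773, -0.0]
contact_force: [0.4, -0.7, -0.4]
gripper_width: 0.0553
```

```bash
python3 - <<'E'
from h import *
o=st(); im=tilt(h=(.01,.05)); save('w12',im); go([.5092,.2914,.08],-101.4,o)
E
```

```text
t 13.67 p [0.5088 0.2945 0.0829] F [ 0.4 -0.7 -0.4] w 0.0553 q [-0.24  0.57 -0.45  1.62  0.28  1.01 -2.54]
topface n 6074 centre tool [  0.5  -4.2 -32.6] mid [  0.   -3.8 -32.5] size [34.  35.1  3.1] tilt about x (toward +y=+) deg -1.0 sideways -0.3
heading -101.17 -> [0.5092, 0.2914, 0.08] [ 0.0059 -0.002   0.0059] turn 0.0006
```

step_arm(targets=[[55,0.005,-0.002,0.006,0],[55,0.005,-0.002,0.006,0],[48,0.005,-0.002,0.006,0],[30,0.005,-0.002,0.006,0],[30,0.005,-0.002,0.006,0],[30,0.005,-0.002,0.006,0],[30,0.005,-0.002,0.006,0]])

```text
t: 14.3
position: [0.5079, 0.2912, 0.0779]
ee_rot: [0.001, -0.635, 0.772, -0.0]
contact_force: [-0.2, -0.2, 4.7]
gripper_width: 0.0448
```

step_arm(targets=[[30,0,0,-0.02,0],[30,0,0,-0.06,0],[30,0,0,-0.12,0],[30,0,0,-0.14,0],[30,0,0,-0.14,0],[30,0,-0.05,-0.14,0],[30,0,-0.1,-0.14,0],[30,0,-0.14,-0.14,0],[30,0,-0.14,-0.14,0],[30,0,-0.14,-0.08,0],[30,0,-0.14,-0.04,0],[30,0,-0.14,-0.04,0]])

```text
t: 15.3
position: [0.5714, 0.2743, 0.0901]
ee_rot: [-0.007, -0.635, 0.772, 0.001]
contact_force: [-1.5, -1.7, -2.8]
gripper_width: 0.0449
```

```bash
python3 - <<'E'
from h import *
o=st(); im=tilt(h=(.01,.05)); save('w13',im)
C=np.array([.5063,.292]); n=np.array([.980,-.198]); print('s',(o['position'][:2]-C)@n-.04, 'lat',(o['position'][:2]-C)@[.198,.98])
E
```

```text
t 15.3 p [0.5714 0.2743 0.0901] F [-1.5 -1.7 -2.8] w 0.0449 q [-0.2   0.65 -0.43  1.45  0.28  1.12 -2.45]
topface n 5766 centre tool [  0.3  -6.7 -37.6] mid [ -0.   -6.4 -37.5] size [34.  30.3  2.9] tilt about x (toward +y=+) deg -1.2 sideways 0.1
s 0.02734016269539625 lat -0.0044363110687896294
```

step_arm(targets=[[30,0,0.015,0,0],[30,0,0.025,0,0],[30,0,0.035,0,0],[30,0,0.045,0,0],[30,0,0.055,0,0],[30,0,0.065,0,0],[30,0,0.065,0,0]])

```text
t: 15.93
position: [0.5515, 0.2828, 0.1011]
ee_rot: [0.007, -0.634, 0.773, -0.005]
contact_force: [9.4, -1.4, -1.3]
gripper_width: 0.0448
```

```bash
python3 - <<'E'
from h import *
o=st(); im=tilt(h=(-.01,.05)); save('w14',im)
C=np.array([.5063,.292]); n=np.array([.980,-.198]); print('s',(o['position'][:2]-C)@n-.04)
E
```

```text
t 15.93 p [0.5515 0.2828 0.1011] F [ 9.4 -1.4 -1.3] w 0.0448 q [-0.21  0.6  -0.44  1.51  0.28  1.08 -2.48]
topface n 4945 centre tool [  0.2  -5.1 -38.1] mid [  0.   -4.5 -38. ] size [34.  29.3  5. ] tilt about x (toward +y=+) deg 6.1 sideways -0.0
s 0.006085806044982649
```

View pics/w14.png

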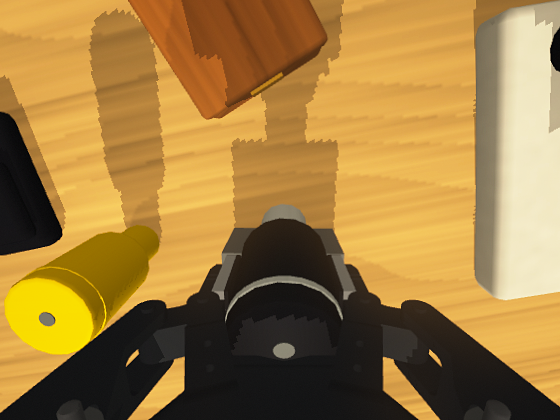

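step_arm(targets=[[30,0,0.01,0,0],[30,0,0.02,0,0],[30,0,0.03,0,0],[30,0,0.036,0,0],[30,0,0.036,0,0],[30,0,0.036,0,0]])

```text
t: 16.48
position: [0.5339, 0.2863, 0.1017]
ee_rot: [0.007, -0.634, 0.773, -0.004]
contact_force: [8.1, -1.3, 1.2]
gripper_width: 0.0447
```

```bash
python3 - <<'E'
from h import *
o=st(); im=tilt(h=(-.01,.05)); save('w15',im)
C=np.array([.5063,.292]); n=np.array([.980,-.198]); print('s',(o['position'][:2]-C)@n-.04)
E
```

```text
t 16.48 p [0.5339 0.2863 0.1017] F [ 8.1 -1.3  1.2] w 0.0447 q [-0.22  0.57 -0.44  1.56  0.28  1.06 -2.5 ]
topface n 3071 centre tool [  0.1  -1.5 -38.9] mid [ -0.   -0.7 -38.3] size [34.  25.5 10.4] tilt about x (toward +y=+) deg 20.7 sideways -0.3
s -0.011772034190993208
```

```bash
cat >> h.py <<'E'
from scipy.optimize import least_squares
def fitcam(th0,y0=0.,zg0=.068,Rh=.023,Ltop=.105):
    "pose of held camera in tool frame: axis at TCP level y0 (m), tilt th (deg, top toward +y), zg=distance barrel end->TCP level along axis"
    o=r.get_obs(); ci=r.camera_info('wrist'); im,d=r.get_image('wrist'); R=q2R(o['ee_rot'])
    P,uv=cloud('wrist',np.ones(d.shape,bool),d,ci); Q=(P-o['position'])@R
    Q=Q[(np.abs(Q[:,0])<.019)&(Q[:,2]<.075)&(Q[:,2]>-.06)&(np.abs(Q[:,1])<.09)]
    def coords(p,Q):
        th=np.radians(p[1]*100); up=np.array([0,np.sin(th),-np.cos(th)]); g=np.array([p[3],p[0],0])
        q=Q-g; a=q@up; rad=np.linalg.norm(q-a[:,None]*up,axis=1); return a+p[2],rad
    def sd(p,Q):
        a,rad=coords(p,Q)
        def cap(lo,hi,Rr):
            dx=rad-Rr; dy=np.abs(a-(lo+hi)/2)-(hi-lo)/2
            return np.hypot(np.maximum(dx,0),np.maximum(dy,0))+np.minimum(np.maximum(dx,dy),0)
        return np.minimum(cap(.04,Ltop,Rh),cap(0,.04,.015))
    p=np.array([y0,th0/100,zg0,0.])
    for tol in(.012,.008,.005,.004,.004):
        S=Q[np.abs(sd(p,Q))<tol]; s=least_squares(lambda x:sd(x,S),p,loss='soft_l1',f_scale=.001,x_scale=[.01,.1,.01,.01]); p=s.x
    th=np.radians(p[1]*100); tip=np.array([p[3],p[0],0])-p[2]*np.array([0,np.sin(th),-np.cos(th)])
    a,_=coords(p,S); print('N',len(S),'barrel pts',(a<.038).sum(),'res mm',round(np.abs(s.fun).mean()*1e3,2),'y0 mm',round(p[0]*1e3,1),'tilt',round(p[1]*100,1),'zg mm',round(p[2]*1e3,1),'x0',round(p[3]*1e3,1),'tip tool mm',np.round(tip*1e3,1))
    return o,p,R,tip,im
E
python3 - <<'E'
from h import *
for t in(15,21,30): o,p,R,tip,im=fitcam(t,-.005)
print('tip world',o['position']+R@tip)
E
```

```text
N 14580 barrel pts 1180 res mm 0.35 y0 mm -5.1 tilt 21.8 zg mm 67.5 x0 1.0 tip tool mm [  1.  -30.2  62.7]
N 14593 barrel pts 1178 res mm 0.35 y0 mm -5.1 tilt 21.8 zg mm 67.5 x0 1.0 tip tool mm [  1.  -30.1  62.7]
N 14583 barrel pts 1179 res mm 0.35 y0 mm -5.1 tilt 21.8 zg mm 67.5 x0 1.0 tip tool mm [  1.  -30.1  62.7]
tip world [0.56443279 0.27949449 0.03946405]
```

step_arm(targets=[[30,0,0.005,-0.006,0],[30,0,0.012,-0.006,0],[30,0,0.019,-0.006,0],[30,0,0.025,-0.006,0],[30,0,0.03,-0.006,0],[30,0,0.03,-0.006,0]])

```text
t: 17.18
position: [0.5182, 0.2892, 0.1042]
ee_rot: [0.006, -0.634, 0.773, -0.004]
contact_force: [7.1, -1.8, 1.8]
gripper_width: 0.045
```

```bash
python3 - <<'E'
from h import *
st(); o,p,R,tip,im=fitcam(30,-.007)
E
```

```text
t 17.18 p [0.5182 0.2892 0.1042] F [ 7.1 -1.8  1.8] w 0.045 q [-0.23  0.55 -0.45  1.59  0.27  1.05 -2.52]
N 16009 barrel pts 1862 res mm 0.39 y0 mm -8.6 tilt 32.7 zg mm 66.6 x0 1.0 tip tool mm [  1.  -44.6  56. ]
```

step_arm(targets=[[30,0,0.004,0,0],[30,0,0.008,0,0],[30,0,0.008,0,0],[30,0,-0.012,-0.02,0],[30,0,-0.012,-0.08,0],[30,0,-0.012,-0.14,0],[30,0,-0.012,-0.24,0],[30,0,-0.012,-0.36,0],[30,0,-0.012,-0.5,0],[30,0,-0.012,-0.5,0],[30,0,-0.012,-0.5,0]])

```text
t: 18.15
position: [0.5185, 0.2912, 0.3598]
ee_rot: [0.007, -0.635, 0.772, -0.001]
contact_force: [0.0, 0.6, 0.1]
gripper_width: 0.0449
```

```bash
python3 - <<'E'
from h import *
st(); o,p,R,tip,im=fitcam(34,-.008); save('w16',im)
a=np.radians(35); yw=np.radians(-1.1); u=np.array([-np.sin(a)*np.cos(yw),-np.sin(a)*np.sin(yw),np.cos(a)]); M=np.array([.5167,.0595,.2555])
go([.46,.07,.38],-91.1,o)
E
```

```text
t 18.15 p [0.5185 0.2912 0.3598] F [0.  0.6 0.1] w 0.0449 q [-0.23  0.41 -0.49  1.15  0.19  1.61 -2.44]
N 16228 barrel pts 1944 res mm 0.39 y0 mm -9.2 tilt 33.9 zg mm 66.3 x0 0.9 tip tool mm [  0.9 -46.2  55. ]
heading -101.08 -> [0.46, 0.07, 0.38] [ 0.4561  0.0292 -0.0455] turn -0.0277
```

step_arm(targets=[[30,0.456,0.06,-0.045,-0.0277],[30,0.456,0.06,-0.045,-0.0277],[30,0.456,0.06,-0.045,-0.0277],[30,0.456,0.06,-0.045,-0.0277],[30,0.456,0.06,-0.045,-0.0277],[30,0.456,0.06,-0.045,-0.0277],[30,0.456,0.06,-0.045,-0.0277],[30,0.456,0.06,-0.045,-0.0277],[30,0.456,0.06,-0.045,-0.0277]])

```text
t: 18.95
position: [0.4438, 0.0725, 0.3727]
ee_rot: [0.0, -0.701, 0.714, 0.0]
contact_force: [-0.0, 1.0, -1.3]
gripper_width: 0.0449
```

```bash
cat > tube.py <<'E'
from h import *
yaw=np.radians(-1.1); Mz=np.array([[np.cos(yaw),-np.sin(yaw),0],[np.sin(yaw),np.cos(yaw),0],[0,0,1]])
a=np.radians(35); u=Mz@[-np.sin(a),0,np.cos(a)]; v=Mz@[np.cos(a),0,np.sin(a)]; w=Mz@[0,1,0]; B=np.c_[u,v,w]
def tube(P,c=np.array([.5167,.0595,.2555])):
    for it in range(5):
        q=(P-c)@B; rr=np.hypot(q[:,1],q[:,2])
        side=(q[:,0]>-.035)&(q[:,0]<-.003)&(abs(rr-.022)<.006)&(q[:,1]>-.005)
        rim=(abs(q[:,0])<.005)&(rr>.0172)&(rr<.0212)
        s=least_squares(lambda p:np.r_[np.hypot(q[side,1]-p[0],q[side,2]-p[1])-.022,q[rim,0]-p[2]],[0,0,0],loss='soft_l1',f_scale=.001,x_scale=.01)
        c=c+B@[s.x[2],s.x[0],s.x[1]]
    print('tube fit',side.sum(),rim.sum(),np.round(c,4),'res',np.abs(s.fun).mean()); return c
E
python3 - <<'E'
from tube import *
st(); o,p,R,tip,im=fitcam(34,-.009); save('w17',im)
ci=r.camera_info('wrist'); im,d=r.get_image('wrist'); P,uv=cloud('wrist',np.ones(d.shape,bool),d,ci)
P=P[(P[:,2]>.215)&(P[:,2]<.30)&(np.abs(P[:,1]-.06)<.03)&(P[:,0]>.49)]
c=tube(P); print('tip world',o['position']+R@tip)
upw=R@np.array([0,np.sin(np.radians(p[1]*100)),-np.cos(np.radians(p[1]*100))]); print('axis in tube frame (u,v,w)',np.round(upw@B,3))
go(c+.02*u-R@tip,-91.1,o)
E
```

```text
t 18.95 p [0.4438 0.0725 0.3727] F [-0.   1.  -1.3] w 0.0449 q [ 0.2   0.09 -0.43  1.5   0.03  1.56 -1.82]
N 16216 barrel pts 1946 res mm 0.39 y0 mm -9.1 tilt 33.9 zg mm 66.3 x0 0.8 tip tool mm [  0.8 -46.   55. ]
tube fit 1125 665 [0.517  0.0585 0.2559] res 0.00043196275791069366
tip world [0.48983184 0.07088015 0.31765476]
axis in tube frame (u,v,w) [ 1.     0.019 -0.001]
heading -91.06 -> [0.45954979 0.06030481 0.32733637] [ 0.0238 -0.0319  0.0907] turn 0.0001
```

View pics/w17.png

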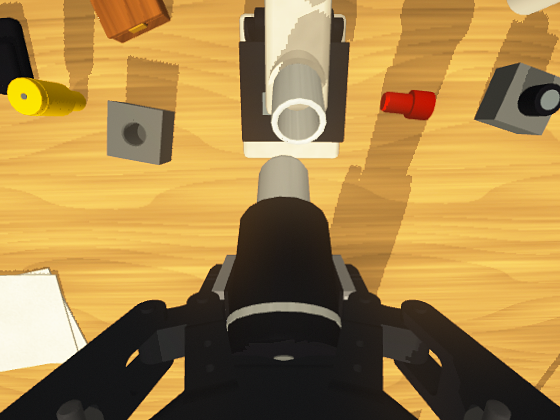

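step_arm(targets=[[30,0.024,-0.01,0.03,0],[30,0.024,-0.02,0.06,0],[30,0.024,-0.032,0.09,0],[30,0.024,-0.032,0.09,0],[30,0.024,-0.032,0.09,0]])

```text
t: 19.47
position: [0.4597, 0.0599, 0.3269]
ee_rot: [-0.001, -0.701, 0.713, 0.001]
contact_force: [0.3, -0.4, -0.9]
gripper_width: 0.0447
```

```bash
python3 - <<'E'
from tube import *
st(); o,p,R,tip,im=fitcam(34,-.009); save('w18',im)
ci=r.camera_info('wrist'); im,d=r.get_image('wrist'); P,uv=cloud('wrist',np.ones(d.shape,bool),d,ci)
P=P[(P[:,2]>.215)&(P[:,2]<.30)&(np.abs(P[:,1]-.06)<.03)&(P[:,0]>.505)]
c=tube(P); T=o['position']+R@tip; print('tip in tube u,v,w mm',np.round((T-c)@B*1e3,1), 'vs prev c',np.round((T-[.517,.0585,.2559])@B*1e3,1))
go(c-.01*u-R@tip,-91.1,o)
E
```

```text
t 19.47 p [0.4597 0.0599 0.3269] F [ 0.3 -0.4 -0.9] w 0.0447 q [ 0.21  0.12 -0.42  1.57  0.05  1.46 -1.8 ]
N 16209 barrel pts 1948 res mm 0.4 y0 mm -9.1 tilt 33.9 zg mm 66.3 x0 0.8 tip tool mm [  0.8 -46.   55. ]
tube fit 1702 685 [0.5169 0.0585 0.256 ] res 0.00041417857946716746
tip in tube u,v,w mm [19.4 -0.3 -0.4] vs prev c [19.5 -0.3 -0.4]
heading -91.02 -> [0.47677994 0.06001062 0.3029329 ] [-0.0008 -0.0343  0.0478] turn 0.0002
```

step_arm(targets=[[30,-0.001,-0.0115,0.0164,0],[30,-0.001,-0.017,0.0246,0],[30,-0.001,-0.023,0.0328,0],[30,-0.001,-0.0285,0.041,0],[30,-0.001,-0.0343,0.0485,0],[30,-0.001,-0.0343,0.0485,0]])

```text
t: 20.07
position: [0.4773, 0.0592, 0.3023]
ee_rot: [-0.0, -0.7, 0.714, 0.001]
contact_force: [-0.0, 1.5, -2.3]
gripper_width: 0.0451
```

No contact force yet; going on another 20 mm.

step_arm(targets=[[30,0,-0.0057,0.0082,0],[30,0,-0.0115,0.0164,0],[30,0,-0.0172,0.0246,0],[30,0,-0.023,0.0328,0],[30,0,-0.023,0.0328,0]])

```text
t: 20.48
position: [0.4887, 0.059, 0.2857]
ee_rot: [-0.0, -0.7, 0.714, 0.001]
contact_force: [-1.1, 2.8, -4.5]
gripper_width: 0.0446
```

```bash
python3 - <<'E'
from tube import *
st(); o,p,R,tip,im=fitcam(34,-.009); save('w19',im)
c=np.array([.5169,.0585,.2560]); T=o['position']+R@tip; print('tip in tube u,v,w mm',np.round((T-c)@B*1e3,1))
E
```

```text
t 20.48 p [0.4887 0.059  0.2857] F [-1.1  2.8 -4.5] w 0.0446 q [ 0.2   0.2  -0.42  1.58  0.08  1.38 -1.82]
N 17745 barrel pts 3487 res mm 1.27 y0 mm -10.7 tilt 38.1 zg mm 66.1 x0 0.9 tip tool mm [  0.9 -51.5  52. ]
tip in tube u,v,w mm [-31.7   6.2  -1. ]
```

step_arm(targets=[[30,0,-0.0046,0.0066,0],[30,0,-0.0086,0.0123,0],[30,0,-0.0103,0.0147,0],[30,0,-0.0103,0.0147,0]])

```text
t: 20.87
position: [0.4933, 0.059, 0.2793]
ee_rot: [-0.001, -0.7, 0.714, 0.001]
contact_force: [-4.3, 3.9, -3.6]
gripper_width: 0.0449
```

step_arm(targets=[[30,0,-0.0025,0.0035,0],[30,0,-0.004,0.006,0],[30,0,-0.004,0.006,0]])

```text
t: 21.12
position: [0.4936, 0.0591, 0.2783]
ee_rot: [-0.002, -0.7, 0.714, 0.001]
contact_force: [-12.0, 3.5, 7.3]
gripper_width: 0.0449
```

```bash
cat >> h.py <<'E'
def headfit(c,B,u):
    "fit seated camera head in tube frame by depth, from wrist: collar height and offset"
    ci=r.camera_info('wrist'); im,d=r.get_image('wrist'); P,uv=cloud('wrist',np.ones(d.shape,bool),d,ci)
    q=(P-c)@B; m=(np.hypot(q[:,1],q[:,2])<.028)&(q[:,0]>-.01)&(q[:,0]<.08)&(np.abs(q[:,2])<.019); return im,q[m]
E
python3 - <<'E'
from tube import *
st(); c=np.array([.5169,.0585,.2560]); im,q=headfit(c,B,u); save('w20',im)
# profile: radius (v>0 side visible) vs u
for lo in np.arange(-.008,.02,.002):
    s=q[(q[:,0]>=lo)&(q[:,0]<lo+.002)&(q[:,1]>0)]; print(round(lo*1e3),len(s),np.round(np.median(np.hypot(s[:,1],s[:,2]))*1e3,1) if len(s) else '')
E
```

```text
t 21.12 p [0.4936 0.0591 0.2783] F [-12.    3.5   7.3] w 0.0449 q [ 0.19  0.22 -0.42  1.58  0.09  1.36 -1.83]
-8 226 21.9
-6 223 21.9
-4 233 21.8
-2 205 21.8
0 96 23.0
2 204 23.5
4 245 23.7
6 281 23.7
8 262 23.7
10 272 23.8
12 295 23.8
14 292 23.8
16 311 23.9
18 308 23.9
```

step_arm(targets=[[46,0,0.001,-0.002,0],[52,0,0.001,-0.002,0],[60,0,0.001,-0.002,0],[75,0,0.001,-0.002,0],[85,0,0.001,-0.002,0],[85,0,0.001,-0.002,0],[85,0,0.001,-0.05,0],[85,0,0.001,-0.12,0],[85,0,0.001,-0.2,0],[85,0,0.001,-0.26,0],[85,0,0.001,-0.26,0]])

```text
t: 22.08
position: [0.4982, 0.059, 0.4139]
ee_rot: [0.005, -0.7, 0.714, -0.004]
contact_force: [0.5, 1.5, 1.0]
gripper_width: 0.0849
```

```bash
python3 - <<'E'
from tube import *
st(); c=np.array([.5169,.0585,.2560]); im,q=headfit(c,B,u); save('w21',im)
top=q[(np.hypot(q[:,1],q[:,2])<.019)&(q[:,0]>.055)]; print('top',len(top),np.round(np.median(top,0)*1e3,1)); n=np.linalg.svd(top-top.mean(0))[2][2]; print('normal uvw',np.round(n,3))
for lo in np.arange(-.006,.01,.002):
    s=q[(q[:,0]>=lo)&(q[:,0]<lo+.002)&(q[:,1]>0)]; print(round(lo*1e3),len(s),np.round(np.median(np.hypot(s[:,1],s[:,2]))*1e3,1) if len(s) else '')
im,d=r.get_image('top'); P,uv=cloud('top',np.ones(d.shape,bool),d)
m=(np.hypot(P[:,0]-.544,P[:,1]+.288)<.03)&(P[:,2]>.07); print('eyepiece top z',m.sum(),np.median(P[m],0))
for t in('slide_box','mouse','vase'):
  for x in r.trace(t,'top')[:2]:
    Q,_=cloud('top',x['mask'],d); print(t,round(x['conf'],2),np.round(x['rect']),np.round(np.median(Q,0),3))
E
```

```text
t 22.08 p [0.4982 0.059  0.4139] F [0.5 1.5 1. ] w 0.0849 q [ 0.18  0.2  -0.42  1.28  0.08  1.67 -1.81]
top 1018 [66.2  4.9 -0.1]
normal uvw [ 0.998  0.061 -0.006]
-6 49 21.7
-4 62 21.8
-2 106 21.2
0 63 20.6
2 15 20.8
4 50 21.6
6 76 21.5
8 64 21.4
eyepiece top z 226 [ 0.54261964 -0.28572281  0.08220899]
slide_box 0.65 [188. 142. 234. 186.] [0.694 0.291 0.04 ]
mouse 0.86 [126. 176. 150. 215.] [0.621 0.486 0.026]
vase 0.97 [410. 124. 472. 179.] [ 0.69  -0.276  0.148]
```

View pics/w21.png

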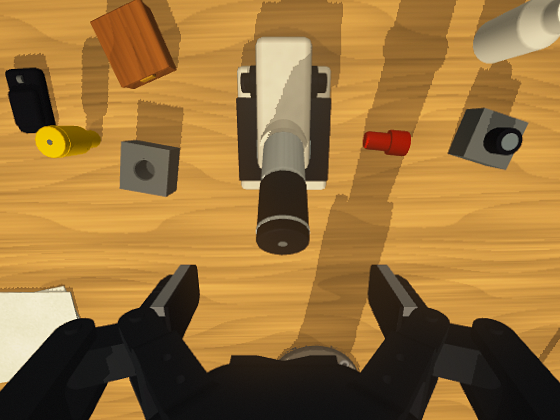

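step_arm(targets=[[85,0,0.04,0,0],[85,0,0.04,0,0],[85,0,0.04,0,0],[85,0,0.04,0,0]])

```text
t: 22.67
position: [0.4754, 0.0585, 0.406]
ee_rot: [-0.001, -0.7, 0.714, 0.0]
contact_force: [-0.8, -0.6, -0.3]
gripper_width: 0.0847
```

```bash
cat > seat.py <<'E'
from tube import *
st()
def seat(name):
    ci=r.camera_info(name); im,d=r.get_image(name); P,_=cloud(name,np.ones(d.shape,bool),d,ci)
    c=np.array([.5169,.0585,.2560])
    if name!='wrist': c=c+0
    W=P[(P[:,2]>.215)&(np.abs(P[:,1]-.06)<.03)&(P[:,0]>.505)&(P[:,0]<.575)]
    q=(P-c)@B; q=q[(q[:,0]>-.03)&(q[:,0]<.075)&(np.hypot(q[:,1],q[:,2])<.032)]
    # joint fit: tube cylinder offset (v,w), rim height p2; head: axis offset, tilt, collar height
    def cap(a,rad,lo,hi,Rr):
        dx=rad-Rr; dy=np.abs(a-(lo+hi)/2)-(hi-lo)/2
        return np.hypot(np.maximum(dx,0),np.maximum(dy,0))+np.minimum(np.maximum(dx,dy),0)
    def parts(p,q):
        t=q-np.array([0,p[0],p[1]]); ct=cap(t[:,0],np.hypot(t[:,1],t[:,2]),-.06,p[2],.022)
        up=np.array([1,p[5],p[6]]); up/=np.linalg.norm(up); h=q-np.array([0,p[3],p[4]]); a=h@up; rad=np.linalg.norm(h-a[:,None]*up,axis=1)
        return ct,cap(a,rad,p[7],p[7]+.065,.023),cap(a,rad,p[7]-.04,p[7],.015)
    f=lambda p,q:np.minimum.reduce(parts(p,q))
    p=np.zeros(8)
    for tol in(.01,.006,.004,.004):
        S=q[np.abs(f(p,q))<tol]; s=least_squares(f,p,args=(S,),loss='soft_l1',f_scale=.001,x_scale=.01); p=s.x
    print(name,len(S),'res',round(np.abs(s.fun).mean()*1e3,2),'tube v,w,rim mm',np.round(p[:3]*1e3,1),'head v,w',np.round(p[3:5]*1e3,1),'tilt deg v,w',np.round(np.degrees(p[5:7]),1),'collar mm',round(p[7]*1e3,1)); return im
seat('wrist'); seat('top'); seat('scene')
E
python3 seat.py
```

```text
t 22.67 p [0.4754 0.0585 0.406 ] F [-0.8 -0.6 -0.3] w 0.0847 q [ 0.19  0.15 -0.42  1.35  0.06  1.66 -1.81]
wrist 5401 res 0.36 tube v,w,rim mm [-0.2  0.1 -0.1] head v,w [-1.4  0.2] tilt deg v,w [-2.6  0.2] collar mm 1.0
top 0 res nan tube v,w,rim mm [0. 0. 0.] head v,w [0. 0.] tilt deg v,w [0. 0.] collar mm 0.0
scene 670 res 0.94 tube v,w,rim mm [-0.6  0.7  0.1] head v,w [-1.9  0.8] tilt deg v,w [-2.5 -0.1] collar mm 1.6seat.py:21: RuntimeWarning: Mean of empty slice.
  print(name,len(S),'res',round(np.abs(s.fun).mean()*1e3,2),'tube v,w,rim mm',np.round(p[:3]*1e3,1),'head v,w',np.round(p[3:5]*1e3,1),'tilt deg v,w',np.round(np.degrees(p[5:7]),1),'collar mm',round(p[7]*1e3,1)); return im
  ret = ret.dtype.type(ret / rcount)
```

step_arm(targets=[[0,0,0.03,0,0],[0,0,0.04,0,0],[0,0,0.04,0,0],[0,0,0.04,0,0],[0,0,0.04,0,0],[0,0,0.04,0.03,0],[0,0,0.04,0.07,0],[0,0,0.04,0.07,0]])

```text
t: 23.48
position: [0.4542, 0.0587, 0.3683]
ee_rot: [-0.003, -0.7, 0.714, 0.002]
contact_force: [-0.2, -0.2, -1.6]
gripper_width: 0.0001
```

```bash
python3 - <<'E'
from h import *
o=st(); go([.4647,.0593,.3425],None,o); go([.4727,.0593,.331],None,o)
E
```

```text
t 23.48 p [0.4542 0.0587 0.3683] F [-0.2 -0.2 -1.6] w 0.0001 q [ 0.21  0.11 -0.42  1.49  0.04  1.56 -1.8 ]
heading -91.19 -> [0.4647, 0.0593, 0.3425] [-0.0017 -0.0214  0.0514] turn 0
heading -91.19 -> [0.4727, 0.0593, 0.331] [-0.0021 -0.0375  0.0743] turn 0
```

step_arm(targets=[[0,-0.002,-0.01,0.02,0],[0,-0.002,-0.02,0.04,0],[0,-0.002,-0.0214,0.0514,0],[0,-0.002,-0.026,0.057,0],[0,-0.002,-0.03,0.063,0],[0,-0.002,-0.03,0.063,0]])

```text
t: 23.98
position: [0.4709, 0.0598, 0.3398]
ee_rot: [-0.0, -0.7, 0.714, 0.0]
contact_force: [-0.4, -0.1, -0.1]
gripper_width: 0.0003
```

step_arm(targets=[[0,0,-0.003,0.005,0],[0,0,-0.006,0.009,0],[0,0,-0.009,0.013,0],[0,0,-0.009,0.013,0]])

```text
t: 24.32
position: [0.4751, 0.0598, 0.3335]
ee_rot: [-0.0, -0.7, 0.714, 0.0]
contact_force: [0.6, -1.2, 0.4]
gripper_width: -0.0001
```

step_arm(targets=[[0,0,-0.002,0.003,0],[0,0,-0.004,0.006,0],[0,0,-0.006,0.009,0],[0,0,-0.006,0.009,0]])

```text
t: 24.65
position: [0.4789, 0.06, 0.3324]
ee_rot: [0.002, -0.7, 0.714, -0.002]
contact_force: [-2.4, -0.8, 9.9]
gripper_width: -0.0
```

step_arm(targets=[[0,0,-0.004,0,0],[0,0,-0.008,0,0],[0,0,-0.008,0,0]])

```text
t: 24.9
position: [0.4801, 0.0599, 0.3326]
ee_rot: [-0.001, -0.7, 0.714, 0.0]
contact_force: [-9.1, -0.8, 16.4]
gripper_width: -0.0001
```

```bash
sed -i "s/; seat('top'); seat('scene')/; seat('scene')/" seat.py; python3 seat.py
```

```text
t 24.9 p [0.4801 0.0599 0.3326] F [-9.1 -0.8 16.4] w -0.0001 q [ 0.2   0.17 -0.42  1.51  0.07  1.48 -1.81]
wrist 9136 res 0.36 tube v,w,rim mm [-0.1  0.1 -0.9] head v,w [-1.3  0.3] tilt deg v,w [0.1 0.2] collar mm 0.1
scene 638 res 0.95 tube v,w,rim mm [-0.5  0.5 -0.9] head v,w [-1.5  0.6] tilt deg v,w [-0.4  0.3] collar mm 0.7
```

step_arm(targets=[[0,0,0.001,-0.003,0],[0,0,0.003,-0.006,0],[0,0,0.006,-0.01,0],[0,0,0.012,-0.02,0],[0,0,0.03,-0.06,0],[0,0,0.03,-0.1,0],[0,0,0.03,-0.14,0],[0,0,0.03,-0.14,0]])

```text
t: 25.67
position: [0.4686, 0.0605, 0.4034]
ee_rot: [0.003, -0.7, 0.714, -0.003]
contact_force: [-0.4, 0.3, 0.5]
gripper_width: 0.0001
```

```bash
python3 seat.py
```

```text
t 25.67 p [0.4686 0.0605 0.4034] F [-0.4  0.3  0.5] w 0.0001 q [ 0.2   0.13 -0.42  1.38  0.05  1.64 -1.81]
wrist 5416 res 0.35 tube v,w,rim mm [-0.1  0.  -0.8] head v,w [-1.2  0.2] tilt deg v,w [0.  0.2] collar mm 0.2
scene 667 res 0.89 tube v,w,rim mm [-0.7  0.5 -0.7] head v,w [-1.8  0.8] tilt deg v,w [ 0.6 -0.1] collar mm 0.8
```

step_arm(targets=[[0,0,0,0,0],[0,0,0,0,0],[0,0,0,0,0],[0,0,0,0,0],[0,0,0,0,0],[0,0,0,0,0],[0,0,0,0,0],[0,0,0,0,0],[0,0,0,0,0],[0,0,0,0,0]])

```text
t: 26.6
position: [0.4671, 0.06, 0.3993]
ee_rot: [0.0, -0.7, 0.714, -0.0]
contact_force: [-0.1, 0.3, -0.4]
gripper_width: 0.0001
```

```bash
python3 seat.py; python3 -c "
from h import *
print(r.finish_job())"
```

```text
t 26.6 p [0.4671 0.06   0.3993] F [-0.1  0.3 -0.4] w 0.0001 q [ 0.2   0.13 -0.42  1.38  0.05  1.63 -1.81]
wrist 5640 res 0.34 tube v,w,rim mm [-0.1  0.  -0.9] head v,w [-1.2  0.2] tilt deg v,w [0.  0.2] collar mm 0.2
scene 663 res 0.93 tube v,w,rim mm [-0.5  0.7 -1.5] head v,w [-1.6  0.7] tilt deg v,w [0.1 0. ] collar mm 0.7
the job is handed in; nothing more can be done
None
```

The eyepiece is seated in the empty holder and the eyepiece camera is in the microscope tube with its collar on the rim. I handed the job in at about 27 s with the gripper clear and touching nothing.

- **Method:** The tool can only point straight down. I turned each piece in the jaws by pushing its barrel against a holder's edge: the eyepiece towards upright, the camera to the tube's 35° lean.
- **Eyepiece:** It went about 33 mm into the hole still 7° off upright. I then let go and it slid the last 7 mm or so down by itself. It stands upright with its top measured at 82 mm, which is the expected height.
- **Camera:** After release it sagged 2.6°, leaving the collar about 1 mm off the rim. I pressed it home with the closed fingers. It then stayed at 0.0–0.2° tilt in the wrist view, and was unchanged about a second later.
- **Collar check:** The wrist camera puts the collar 0.2 mm from the rim height I measured earlier. The scene camera says 0.7 mm, and its fit is rougher. In both fits the rim itself came out 0.9–1.5 mm lower, but by then the camera's head hides most of it, so I set that reading aside.
- **Bystanders:** The slide box, mouse and vase read within about 1 mm of where they stood at the start. That check came just before the final press on the camera.
- **Pictures:** I viewed 13, three more than the budget of 10.

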